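Take the middle lunch box out of the stack

TASK

Today's lunch is in the middle box of the stack of three lunch boxes: put that box, upright, wholly on the chopping board, and leave the top box stacked squarely on the bottom box, edges in line. The bottom box stays where it stands, and none of the boxes may be tipped over at any time, as they are packed.

Things in the scene. Friction and masses are not known exactly. Their poses are not given: they have to be found in the camera images.
- top_box_centre (a point): Top box of the stack of three: a steel lunch box with a flat wooden lid, a plain block 100 x 56 x 36 mm (long side along its x, 56 mm side along its y), about 0.2 kg, loose. This point is its centre, 18 mm above its underside; its z axis points up, and at the start its x axis points away from the robot, turned up to about 40 degrees either way. It rests loosely on the middle box. A second stack nearby has only two boxes of the same kind and is not part of the job.
- middle_box_centre (a point): Middle box of the stack of three: a steel lunch box with a flat wooden lid, a plain block 100 x 56 x 36 mm (long side along its x, 56 mm side along its y), about 0.2 kg, loose. This point is its centre, 18 mm above its underside; its z axis points up, and at the start its x axis points away from the robot, turned up to about 40 degrees either way. It rests loosely on the bottom box, nothing interlocks; the boxes in the stack may be askew by a few mm and degrees.
- bottom_box_centre (a point): Bottom box of the stack of three, standing on the worktop: a steel lunch box with a flat wooden lid, a plain block 100 x 56 x 36 mm (long side along its x, 56 mm side along its y), about 0.2 kg, loose. This point is its centre, 18 mm above its underside; its z axis points up, and at the start its x axis points away from the robot, turned up to about 40 degrees either way. 
- board_top (a point): Flat wooden chopping board 190 x 320 x 21 mm (190 mm along its x, 320 mm along its y), fixed on the worktop, empty, to the left of the stacks. This point is the centre of its top face, 21 mm above the worktop; z is up, x points away from the robot within 10 degrees.
Things that resemble listed ones, but are neither listed nor needed, are in the scene too. Leave any purple look-alike of the part that bears middle_box_centre alone.

How it is judged:
By the outcome, as a careful person would: the job done as asked, in the order asked, and still so for the second after the job is handed in, with the robot touching nothing.
It also fails if it takes over 70 s, if anything falls off the work surface, if the arm or the gripper's body presses on something with over 40 N, if the wrist force passes 120 N, or if a joint passes its speed limit or range.

ROBOT

A 7-joint arm with a two-finger parallel gripper is mounted at the origin on a cart in front of the work surface, level with it; the furniture and walls round the work are solid. World frame = base frame: x ahead of the robot, y to its left, z up, the work surface at z = 0. Lengths are in m, angles in rad, forces in N, time in s.
With the tool pointing down it reaches from about 0.4 to 0.85 m from the base axis. Payload 4.5 kg.
Tool frame: the origin (TCP) lies midway between the tips of the shut fingers; the grasp point (between the pads) lies 19 mm behind it; z points along the fingers, y is the line along which they close (so a half turn about z gives the same grasp; the last joint's range is limited). The gripper opens to 85 mm and grips with 20 to 120 N. Pads are 22 mm wide; open, the fingers measure 114 mm over their backs; the gripper's body (76 mm by 85 mm) begins 54 mm behind the grasp point. The pads swing forward as they close: fully open they stand 13 mm farther back than shut.
Start: joints at [1.157, 0.689, -0.195, 1.565, 0.157, 0.902, -0.215], TCP at [0.271, -0.563, 0.231] pointing down, gripper open.
Joint ranges: [-3.01, 3.01], [-0.46, 2.08], [-1.47, 1.51], [0.13, 2.56], [-1, 4.14], [0.04, 2.09], [-2.66, 2.66]. Speed limits (rad/s): [2.57, 2.57, 3.14, 3.14, 3.14, 3.14, 3.14].

INTERFACE

Orientations are given as a unit quaternion [x, y, z, w].
In Python, from plant import bot, capture, calibration gives the robot as it stands.
- The arm moves only by the shell command python3 -m crank 'ROWS' [FORCE]. ROWS is JSON, a list of rows, each an object with "jaw": the closure in counts, from 0 (fully open) to 255 (shut); "translation": the shift along the tool's x, y, z in mm, a list of three; "twist": the turn about the tool's z in rad. In form: [{"jaw": jaw, "translation": [tx, ty, tz], "twist": twist}, ...]. A call has 1 to 20 rows; each row is the pose to reach, as a shift and turn from the pose commanded when the call began, along the tool's axes at that moment; what a row does not reach only later rows make up. A row lasts 1/12 s, in which the tool goes at most 41.7 mm and 7.16 degrees, less where a joint would pass 70% of its speed; a pose out of reach is approached as far as the arm can. A call with a gripper value outside its range is refused whole. The fingers move at their own pace and stop on an object; FORCE is the grip in N (left out, the last holds). Time passes only in rows, so rows that repeat a pose let the fingers close. It gives the time, the measured TCP pose, the force, the opening and the grip force at its end, in the units of the state.
- bot.state(): the state, without advancing time (a new reading comes with each control period).
- capture(name): name is "side" or "top" or "wrist"; returns (picture, depth): 400x640x3 uint8, blue, green, red; 400x640 float32, m along the optical axis (not along the pixel's ray), 0 where there is no reading.
- calibration(name): a dict with "fovy" (degrees; the focal length in pixels is half the picture's height over the tangent of half this angle, whatever the lens; pixels are square), "cx", "cy" (the principal point, pixels), "D" ([k1, k2, p1, p2, k3] as OpenCV has them; the pictures are not rectified), "view" (4x4, takes a point from world to camera coordinates). Camera axes: x right, y up, looking along -z (the intrinsics and any distortion apply to the point x, -y, -z); pixel columns grow to the right and rows downward; lengths in m; the calibration is good to about 2 mm. A picture is of the moment at which its call begins: read the wrist's pose just before it. calibration takes no time and is no camera call; for the wrist camera it gives the pose at the moment of the call.
- bot.close_job(): hands the job in; it is judged then, once.
The state is a dict: "time_s": time; "joint_pos": joint angles; "dq": joint speeds; "tau": joint torques, N m; "eef_pos": TCP position; "orientation": TCP orientation; "force": force on the tool from outside, world axes, zero at the start; "wrist_torque": the same for the moment, N m; "opening": finger opening in m; "grasp_force": force on a finger pad.
Only numpy, scipy, OpenCV 4.12 (cv2) and the standard library are available. Lean on these libraries where they do the work, as an engineer would, in place of code of your own. Each camera call takes 0.05 s, during which the arm holds its last target. There are 200 camera calls.

## Working session

There is one attempt and no reset: what is moved stays moved. The work goes in short steps, Python scripts to look and compute and a shell command to move; the robot and the scene stay as the last step left them, time stands still between calls to the robot, and variables do not carry over. Pictures are saved under pics/ and viewed, at most 10 in all, crops included, and the job is handed in when it is done.

```bash
ls; mkdir -p pics
cat > h.py <<'E'
import numpy as np, cv2
from plant import bot, capture, calibration
def cam(c):
    f=200/np.tan(np.radians(c["fovy"])/2)
    K=np.array([[f,0,c["cx"]],[0,f,c["cy"]],[0,0,1.]])
    return K,np.array(c["D"],float),np.array(c["view"])
def rays(c,px):
    K,D,V=cam(c)
    p=cv2.undistortPoints(np.array(px,float).reshape(-1,1,2),K,D).reshape(-1,2)
    d=np.c_[p[:,0],-p[:,1],-np.ones(len(p))]
    R=V[:3,:3]
    return -R.T@V[:3,3], d@R     # origin, dirs (depth 1 along axis)
def onplane(c,px,z):
    o,d=rays(c,px); return o+d*((z-o[2])/d[:,2])[:,None]
def cloud(c,depth):
    v,u=np.mgrid[0:400,0:640]
    o,d=rays(c,np.c_[u.ravel(),v.ravel()])
    P=(o+d*depth.reshape(-1,1)).reshape(400,640,3); P[depth<=0]=np.nan
    return P
E
python3 - <<'E'
from h import *
ims=[]
for n in ("side","top","wrist"):
    c=calibration(n); im,d=capture(n); np.savez(f"{n}0.npz",im=im,d=d,c=np.array(c,dtype=object)); ims.append(im)
    print(n,c["fovy"],np.round(np.linalg.inv(np.array(c["view"]))[:3,3],3),np.round(c["D"],3),(d>0).mean())
cv2.imwrite("pics/a.png",ims[0]);cv2.imwrite("pics/b.png",ims[1])
s=bot.state();print({k:np.round(s[k],3) for k in s})
E
```

```text
pics
side 52.79169020210102 [0.316 0.674 0.689] [-0.078  0.     0.     0.     0.   ] 0.995921875
top 48.35821599659616 [ 0.382 -0.012  1.194] [-0.11  0.    0.    0.    0.  ] 0.99594140625
wrist 67.11482066626444 [ 0.334 -0.532  0.375] [-0.038  0.     0.     0.     0.   ] 0.99593359375
{'time_s': np.float64(0.15), 'joint_pos': array([ 1.157,  0.69 , -0.195,  1.566,  0.157,  0.902, -0.215]), 'dq': array([-0.   , -0.003, -0.003, -0.003, -0.001, -0.002,  0.   ]), 'tau': array([-2.0000e-03, -5.3993e+01, -1.2690e+00, -1.5872e+01,  9.0000e-03,
        6.0000e-03, -0.0000e+00]), 'eef_pos': array([ 0.27 , -0.563,  0.231]), 'orientation': array([ 0.975,  0.222, -0.   , -0.001]), 'force': array([ 0.424, -1.439,  0.822]), 'wrist_torque': array([ 0.042, -0.01 ,  0.006]), 'grasp_force': np.float64(0.0), 'opening': np.float64(0.086)}
```

View pics/a.png

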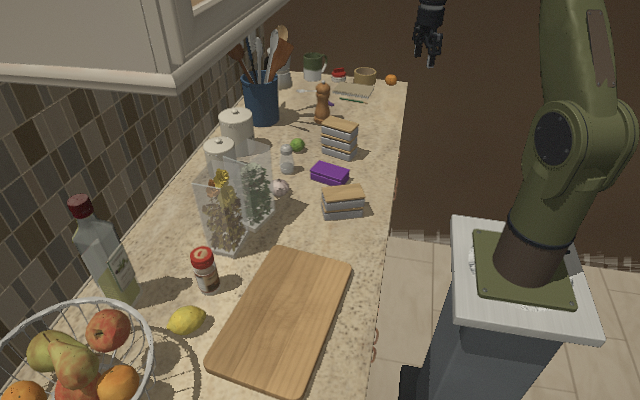

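View pics/b.png

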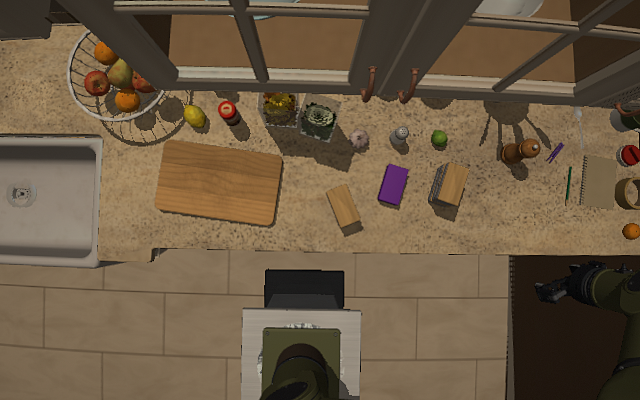

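Top view: three-box stack at about (450,186), two-box stack (not ours) at (343,206), purple look-alike at (394,185), board at (219,183). In the side view they are at (339,140), (344,202), (329,173) and (280,320). I choose the taller, three-lidded stack at top (450,186); I'll check it in a crop and by height.

```bash
cat >> h.py <<'E'
def rect(P2):
    (c,(w,h),a)=cv2.minAreaRect((P2*1000).astype(np.float32))
    if w<h: w,h,a=h,w,a+90
    a=(a+90)%180-90
    return np.round(np.array(c)/1000,4),round(w,1),round(h,1),round(a,1)
def topface(P,c,z,dz=.008,r=.1):
    m=(abs(P[...,2]-z)<dz)&(np.hypot(P[...,0]-c[0],P[...,1]-c[1])<r)
    m=cv2.morphologyEx(m.astype(np.uint8),cv2.MORPH_OPEN,np.ones((3,3)))
    n,l,st,_=cv2.connectedComponentsWithStats(m)
    k=1+np.argmax(st[1:,4]); return l==k
E
python3 - <<'E'
from h import *
D={}
for n in("top","side","wrist"):
    z=np.load(n+"0.npz",allow_pickle=True); c=z["c"].item(); P=cloud(c,z["d"]); D[n]=(z["im"],c,P)
    
im,c,P=D["top"]
for nm,p in dict(stack3=(452,182),stack2=(343,204),purple=(394,185),board=(219,183)).items():
    q=P[p[1],p[0]]; m=topface(P,q,q[2],r=.25 if nm=="board" else .09); z=np.median(P[m][:,2])
    print("top",nm,np.round(q,3),round(z,4),rect(P[m][:,:2]))
    Ps=D["side"][2]
    try:
        ms=topface(Ps,q,z,r=.25 if nm=="board" else .09); print("  side",round(np.median(Ps[ms][:,2]),4),rect(Ps[ms][:,:2]))
    except Exception as e: print(e)
# obstacles: high points in workspace
for zmin in (.15,.25,.35,.5):
    m=(P[...,2]>zmin)&(P[...,0]>.2)&(abs(P[...,1])<.6); 
    if m.any(): Q=P[m]; print(zmin,"x min",np.round(np.percentile(Q[:,0],[0.5,5]),3),"zmin",Q[:,2].min())
Q=D["side"][2]; m=(Q[...,0]>.3)&(Q[...,2]>.3)&(Q[...,2]<.6)&(abs(Q[...,1])<.5); print(np.round(np.percentile(Q[m],[1,50,99],axis=0),3) if m.any() else None)
a=cv2.resize(D["side"][0][90:230,270:410],None,fx=4,fy=4); cv2.imwrite("pics/c.png",a)
E
```

```text
top stack3 [ 0.493 -0.368  0.107] 0.1065 (array([ 0.4893, -0.3709]), 101.9, 56.9, -18.6)
  side 0.1091 (array([ 0.4905, -0.3684]), 100.9, 61.8, -18.1)
top stack2 [ 0.433 -0.098  0.068] 0.0707 (array([ 0.4293, -0.0987]), 99.8, 56.2, 23.6)
  side 0.0729 (array([ 0.4308, -0.0969]), 99.2, 59.7, 24.0)
top purple [ 0.488 -0.234  0.036] 0.0346 (array([ 0.4902, -0.232 ]), 100.1, 56.7, -15.2)
  side 0.037 (array([ 0.4917, -0.2317]), 101.0, 60.3, -16.8)
top board [0.484 0.227 0.021] 0.0197 (array([0.4868, 0.2307]), 322.5, 190.7, 82.6)
  side 0.022 (array([0.4854, 0.2314]), 320.6, 192.1, 82.9)
0.15 x min [0.208 0.275] zmin 0.1500065136670108
0.25 x min [0.208 0.273] zmin 0.2500065243266626
0.35 x min [0.208 0.285] zmin 0.350110512725212
0.5 x min [0.207 0.552] zmin 0.5000445211645631
[[ 0.583 -0.159  0.304]
 [ 0.725  0.24   0.501]
 [ 0.935  0.277  0.579]]
```

View pics/c.png

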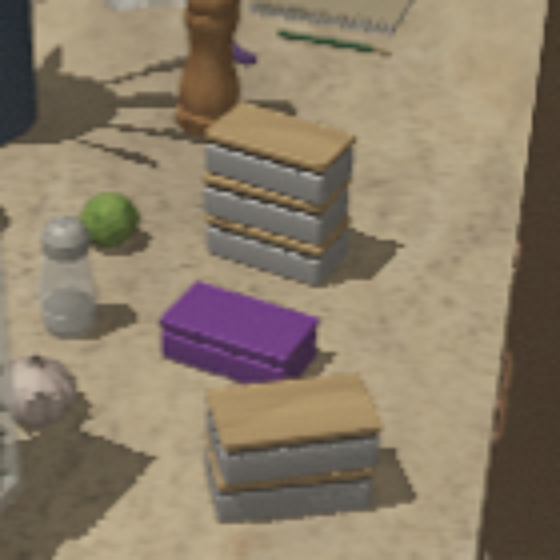

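The crop confirms it: the three-lid stack at crop (280,190) is ours. The purple box at (240,335) and the two-box stack at (295,450) are not. Stack centre is about (0.490,-0.370), yaw -18.5°, top z 0.108. Next I go above it for a close look.

```bash
python3 -m crank '[{"jaw":0,"translation":[232,-127,-30],"twist":0.77},{"jaw":0,"translation":[232,-127,-30],"twist":0.77},{"jaw":0,"translation":[232,-127,-30],"twist":0.77},{"jaw":0,"translation":[232,-127,-30],"twist":0.77},{"jaw":0,"translation":[232,-127,-30],"twist":0.77},{"jaw":0,"translation":[232,-127,-30],"twist":0.77},{"jaw":0,"translation":[232,-127,-30],"twist":0.77},{"jaw":0,"translation":[232,-127,-30],"twist":0.77},{"jaw":0,"translation":[232,-127,-30],"twist":0.77},{"jaw":0,"translation":[232,-127,-30],"twist":0.77},{"jaw":0,"translation":[232,-127,-30],"twist":0.77},{"jaw":0,"translation":[232,-127,-30],"twist":0.77}]'
cat >> h.py <<'E'
def tool(s=None):
    s=s or bot.state(); q=s["orientation"]
    from scipy.spatial.transform import Rotation as R
    M=R.from_quat(q).as_matrix(); return np.array(s["eef_pos"]),M,np.degrees(np.arctan2(M[1,0],M[0,0]))
def go(target,yaw=None):
    p,M,a=tool(); d=M.T@(np.array(target)-p)*1000
    tw=0 if yaw is None else -np.radians((yaw-a+90)%180-90)
    print("shift",np.round(d,1),"twist",round(tw,3))
def look(name="wrist",save=None):
    c=calibration(name); im,d=capture(name)
    if save: cv2.imwrite("pics/"+save,im)
    return im,c,cloud(c,d)
E
python3 - <<'E'
from h import *
p,M,a=tool(); print(p,a)
im,c,P=look("wrist","d.png")
m=topface(P,(.49,-.37),.108,r=.1); z=np.median(P[m][:,2]); print(z,rect(P[m][:,:2]),m.sum())
for zz in(.072,.036):
    mm=abs(P[...,2]-zz)<.006
    mm&=np.hypot(P[...,0]-.49,P[...,1]+.37)<.08; print(zz,mm.sum(), rect(P[mm][:,:2]) if mm.sum()>5 else 0)
E
```

```text
time_s: 1.15
eef_pos: [0.4235, -0.35, 0.2611]
orientation: [0.987, -0.162, -0.0, 0.0]
force: [-0.3, -0.9, 0.2]
opening: 0.0855
grasp_force: 0.0
[ 0.42345744 -0.34995518  0.26110907] -18.631549910174776
0.10936421322061296 (array([ 0.4874, -0.3729]), 100.0, 56.2, -19.1) 6295
0.072 0 0
0.036 0 0
```

View pics/d.png

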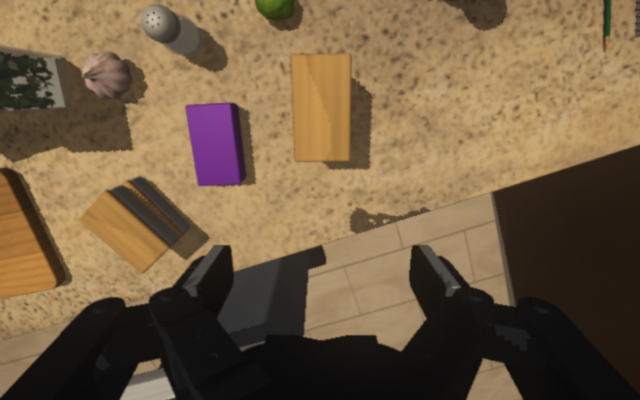

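The lid is at pixel (321,107), centred between the finger lines, and there is clear worktop to its right. I'll combine the estimates as (0.4885,-0.3718).

Run:
```python
from h import *
go((.4885,-.3718,.15),-19); go((.4885,-.3718,.074),-19)
im,c,P=look("wrist")
g=np.isfinite(P[...,2]); 
r=g&(np.hypot(P[...,0]-.46,P[...,1]+.52)<.09); print("aside",np.percentile(P[r][:,2],[0,2,98,100]))
```

```text
shift [6.860e+01 1.000e-01 1.111e+02] twist 0.007
shift [6.860e+01 1.000e-01 1.871e+02] twist 0.007
aside [-1.48532538e-03 -2.75062826e-05  3.41895626e-03  5.47194559e-03]
```

```bash
python3 -m crank '[{"jaw":0,"translation":[69,0,60],"twist":0.007},{"jaw":0,"translation":[69,0,60],"twist":0.007},{"jaw":0,"translation":[69,0,60],"twist":0.007},{"jaw":0,"translation":[69,0,111],"twist":0.007},{"jaw":0,"translation":[69,0,111],"twist":0.007},{"jaw":0,"translation":[69,0,150],"twist":0.007},{"jaw":0,"translation":[69,0,170],"twist":0.007},{"jaw":0,"translation":[69,0,187],"twist":0.007},{"jaw":0,"translation":[69,0,187],"twist":0.007},{"jaw":0,"translation":[69,0,187],"twist":0.007}]' 40
python3 -m crank '[{"jaw":40,"translation":[0,0,0],"twist":0},{"jaw":60,"translation":[0,0,0],"twist":0},{"jaw":70,"translation":[0,0,0],"twist":0},{"jaw":80,"translation":[0,0,0],"twist":0},{"jaw":90,"translation":[0,0,0],"twist":0},{"jaw":110,"translation":[0,0,0],"twist":0},{"jaw":130,"translation":[0,0,0],"twist":0},{"jaw":130,"translation":[0,0,0],"twist":0},{"jaw":130,"translation":[0,0,0],"twist":0},{"jaw":130,"translation":[0,0,0],"twist":0}]' 40
```

```text
time_s: 2.08
eef_pos: [0.4892, -0.3704, 0.0745]
orientation: [0.986, -0.164, -0.001, -0.0]
force: [-0.2, -0.2, 0.9]
opening: 0.0854
grasp_force: 0.0
time_s: 2.92
eef_pos: [0.4907, -0.3714, 0.0757]
orientation: [0.986, -0.164, 0.001, 0.001]
force: [-0.6, -0.9, 7.2]
opening: 0.0555
grasp_force: 42.2
```

```bash
python3 -m crank '[{"jaw":130,"translation":[0,0,-10],"twist":0},{"jaw":130,"translation":[0,0,-20],"twist":0},{"jaw":130,"translation":[0,0,-35],"twist":0},{"jaw":130,"translation":[0,0,-50],"twist":0},{"jaw":130,"translation":[0,0,-65],"twist":0},{"jaw":130,"translation":[0,0,-65],"twist":0},{"jaw":130,"translation":[0,0,-65],"twist":0}]' 40
python3 - <<'E'
from h import *
print(tool()[2])
go((.455,-.525,.14)); go((.455,-.525,.006))
im,c,P=look("side")
cv2.imwrite("pics/e.png",cv2.resize(im[90:230,250:420],None,fx=4,fy=4))
E
```

```text
time_s: 3.5
eef_pos: [0.4908, -0.3704, 0.1403]
orientation: [0.986, -0.164, 0.001, 0.0]
force: [0.1, 0.4, -3.0]
opening: 0.0555
grasp_force: 43.4
-18.851984870899376
shift [ 16.1 157.8   0.4] twist 0
shift [ 15.8 157.8 134.4] twist 0
```

View pics/e.png

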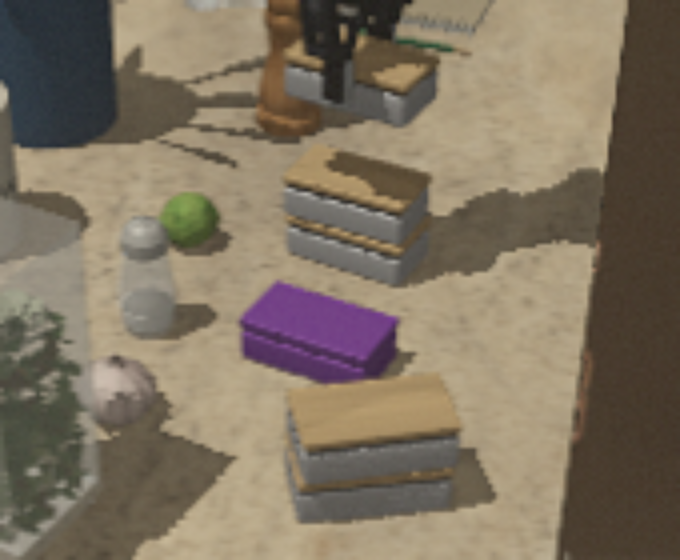

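The top box hangs from the gripper at crop (360,75), and the middle and bottom boxes remain undisturbed at (355,215). I set the top box aside on the worktop.

```bash
python3 -m crank '[{"jaw":130,"translation":[8,40,0],"twist":0},{"jaw":130,"translation":[16,75,0],"twist":0},{"jaw":130,"translation":[16,110,0],"twist":0},{"jaw":130,"translation":[16,140,0],"twist":0},{"jaw":130,"translation":[16,158,0],"twist":0},{"jaw":130,"translation":[16,158,20],"twist":0},{"jaw":130,"translation":[16,158,50],"twist":0},{"jaw":130,"translation":[16,158,80],"twist":0},{"jaw":130,"translation":[16,158,105],"twist":0},{"jaw":130,"translation":[16,158,120],"twist":0},{"jaw":130,"translation":[16,158,128],"twist":0},{"jaw":130,"translation":[16,158,132],"twist":0},{"jaw":130,"translation":[16,158,134],"twist":0},{"jaw":130,"translation":[16,158,136],"twist":0},{"jaw":130,"translation":[16,158,136],"twist":0}]' 40
```

```text
time_s: 4.8
eef_pos: [0.4549, -0.5257, 0.0044]
orientation: [0.986, -0.164, 0.001, 0.001]
force: [0.3, -1.0, -1.4]
opening: 0.0553
grasp_force: 43.4
```

```bash
python3 -m crank '[{"jaw":130,"translation":[0,0,1],"twist":0},{"jaw":130,"translation":[0,0,2],"twist":0},{"jaw":130,"translation":[0,0,2],"twist":0}]' 40
python3 -m crank '[{"jaw":60,"translation":[0,0,2],"twist":0},{"jaw":0,"translation":[0,0,2],"twist":0},{"jaw":0,"translation":[0,0,2],"twist":0},{"jaw":0,"translation":[0,0,2],"twist":0},{"jaw":0,"translation":[0,0,2],"twist":0},{"jaw":0,"translation":[0,0,-15],"twist":0},{"jaw":0,"translation":[0,0,-50],"twist":0},{"jaw":0,"translation":[0,0,-90],"twist":0},{"jaw":0,"translation":[0,0,-130],"twist":0},{"jaw":0,"translation":[0,0,-170],"twist":0},{"jaw":0,"translation":[0,0,-200],"twist":0},{"jaw":0,"translation":[-70,-158,-200],"twist":0},{"jaw":0,"translation":[-70,-158,-200],"twist":0},{"jaw":0,"translation":[-70,-158,-200],"twist":0},{"jaw":0,"translation":[-70,-158,-200],"twist":0},{"jaw":0,"translation":[-70,-158,-200],"twist":0},{"jaw":0,"translation":[-70,-158,-200],"twist":0},{"jaw":0,"translation":[-70,-158,-200],"twist":0}]'
python3 - <<'E'
from h import *
print(tool()[0],tool()[2])
im,c,P=look("wrist","f.png")
m=topface(P,(.49,-.37),.072,r=.09); print("mid",np.median(P[m][:,2]),rect(P[m][:,:2]))
m=topface(P,(.455,-.525),.036,r=.09); print("aside",np.median(P[m][:,2]),rect(P[m][:,:2]))
im,c,P=look("top")
m=topface(P,(.49,-.37),.072,r=.09); print("mid top",np.median(P[m][:,2]),rect(P[m][:,:2]))
go((.489,-.3715,.15));go((.489,-.3715,.038))
E
```

```text
time_s: 5.05
eef_pos: [0.455, -0.5258, 0.0038]
orientation: [0.986, -0.164, 0.001, 0.001]
force: [-1.3, 2.3, 6.7]
opening: 0.0553
grasp_force: 44.5
time_s: 6.55
eef_pos: [0.4397, -0.3536, 0.2026]
orientation: [0.987, -0.164, 0.001, 0.001]
force: [0.2, -1.5, 0.1]
opening: 0.0852
grasp_force: 0.0
[ 0.43966222 -0.35358894  0.20259421] -18.833012213561982
mid 0.07337584393763025 (array([ 0.4888, -0.3733]), 99.8, 56.2, -15.5)
aside 0.03768200640080943 (array([ 0.452 , -0.5257]), 99.6, 57.4, -18.6)
mid top 0.07067990586361639 (array([ 0.5148, -0.379 ]), 55.2, 49.3, 74.8)
shift [52.2 -0.8 52.1] twist 0
shift [ 52.   -1.  164.1] twist 0
```

View pics/f.png

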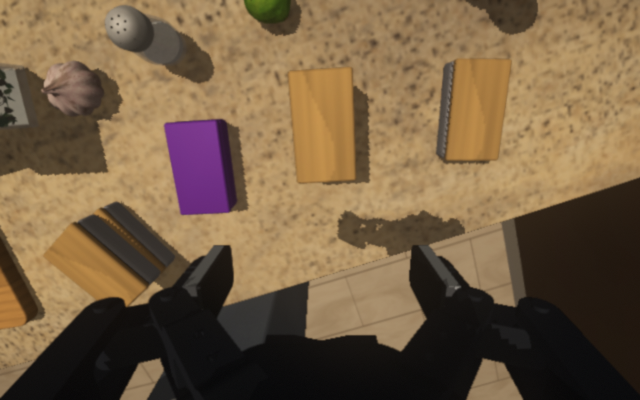

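The middle box's lid is at pixel (322,125), slightly askew (yaw -15.5°). The top box rests upright aside at (475,110). Now I grasp the middle box.

```bash
python3 -m crank '[{"jaw":0,"translation":[53,0,40],"twist":0.0},{"jaw":0,"translation":[53,0,40],"twist":-0.058},{"jaw":0,"translation":[53,0,90],"twist":-0.058},{"jaw":0,"translation":[53,0,90],"twist":-0.058},{"jaw":0,"translation":[53,0,120],"twist":-0.058},{"jaw":0,"translation":[53,0,150],"twist":-0.058},{"jaw":0,"translation":[53,0,164],"twist":-0.058},{"jaw":0,"translation":[53,0,164],"twist":-0.058},{"jaw":0,"translation":[53,0,164],"twist":-0.058},{"jaw":40,"translation":[53,0,164],"twist":-0.058},{"jaw":60,"translation":[53,0,164],"twist":-0.058},{"jaw":70,"translation":[53,0,164],"twist":-0.058},{"jaw":80,"translation":[53,0,164],"twist":-0.058},{"jaw":90,"translation":[53,0,164],"twist":-0.058},{"jaw":110,"translation":[53,0,164],"twist":-0.058},{"jaw":130,"translation":[53,0,164],"twist":-0.058},{"jaw":130,"translation":[53,0,164],"twist":-0.058},{"jaw":130,"translation":[53,0,164],"twist":-0.058}]' 40
python3 -m crank '[{"jaw":130,"translation":[0,0,-10],"twist":0},{"jaw":130,"translation":[0,0,-20],"twist":0},{"jaw":130,"translation":[0,0,-40],"twist":0},{"jaw":130,"translation":[0,0,-65],"twist":0},{"jaw":130,"translation":[0,0,-90],"twist":0},{"jaw":130,"translation":[0,0,-120],"twist":0},{"jaw":130,"translation":[0,0,-130],"twist":0},{"jaw":130,"translation":[0,0,-130],"twist":0},{"jaw":130,"translation":[0,0,-130],"twist":0}]' 40
python3 - <<'E'
from h import *
print(tool()[0],tool()[2])
go((.487,.215,.17),-7.3)
go((.487,.215,.025),-7.3)
im,c,P=look("side"); cv2.imwrite("pics/g.png",cv2.resize(im[60:260,230:430],None,fx=3,fy=3))
E
```

```text
time_s: 8.15
eef_pos: [0.4898, -0.3711, 0.0387]
orientation: [0.991, -0.135, 0.001, 0.001]
force: [-1.5, -0.7, 8.1]
opening: 0.0551
grasp_force: 42.4
time_s: 8.9
eef_pos: [0.4891, -0.3696, 0.1672]
orientation: [0.991, -0.135, 0.0, -0.0]
force: [0.3, -0.1, -2.5]
opening: 0.0555
grasp_force: 43.7
[ 0.48908693 -0.36959389  0.16722906] -15.526501730918868
shift [-158.5 -562.7   -2.7] twist -0.144
shift [-158.5 -562.7  142.3] twist -0.144
```

View pics/g.png

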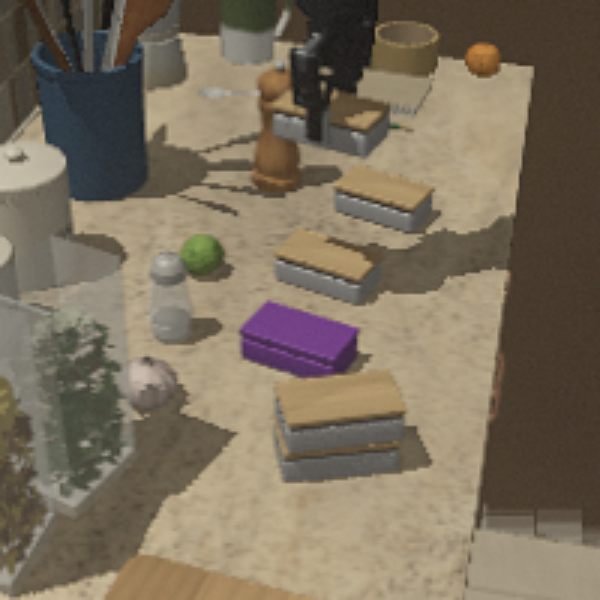

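The middle box hangs at crop (330,115). The bottom box stands at (328,265), the top box aside at (383,198), nothing else disturbed. Carry to the board.

```bash
python3 -m crank '[{"jaw":130,"translation":[-8,-25,0],"twist":0},{"jaw":130,"translation":[-19,-65,0],"twist":0},{"jaw":130,"translation":[-30,-105,0],"twist":0},{"jaw":130,"translation":[-41,-145,0],"twist":-0.03},{"jaw":130,"translation":[-52,-185,0],"twist":-0.05},{"jaw":130,"translation":[-63,-225,0],"twist":-0.07},{"jaw":130,"translation":[-74,-265,0],"twist":-0.09},{"jaw":130,"translation":[-86,-305,0],"twist":-0.11},{"jaw":130,"translation":[-97,-345,0],"twist":-0.13},{"jaw":130,"translation":[-108,-385,0],"twist":-0.144},{"jaw":130,"translation":[-120,-425,0],"twist":-0.144},{"jaw":130,"translation":[-131,-465,0],"twist":-0.144},{"jaw":130,"translation":[-142,-505,0],"twist":-0.144},{"jaw":130,"translation":[-153,-540,0],"twist":-0.144},{"jaw":130,"translation":[-158,-563,0],"twist":-0.144},{"jaw":130,"translation":[-158,-563,0],"twist":-0.144},{"jaw":130,"translation":[-158,-563,40],"twist":-0.144},{"jaw":130,"translation":[-158,-563,75],"twist":-0.144},{"jaw":130,"translation":[-158,-563,105],"twist":-0.144},{"jaw":130,"translation":[-158,-563,105],"twist":-0.144}]' 40
python3 - <<'E'
from h import *
print(tool()[0],tool()[2])
go((.487,.215,.025),-7.3)
E
```

```text
time_s: 10.62
eef_pos: [0.4829, 0.2124, 0.056]
orientation: [0.998, -0.063, -0.006, 0.003]
force: [-1.0, -0.3, -1.6]
opening: 0.0552
grasp_force: 44.2
[0.48291554 0.21243665 0.05595102] -7.271152242222238
shift [ 4.1 -3.3 30.9] twist 0.001
```

```bash
python3 -m crank '[{"jaw":130,"translation":[0,0,12],"twist":0},{"jaw":130,"translation":[0,0,22],"twist":0},{"jaw":130,"translation":[0,0,27],"twist":0},{"jaw":130,"translation":[0,0,30],"twist":0},{"jaw":130,"translation":[0,0,32],"twist":0},{"jaw":130,"translation":[0,0,33],"twist":0},{"jaw":130,"translation":[0,0,33],"twist":0}]' 40
```

```text
time_s: 11.2
eef_pos: [0.4882, 0.2149, 0.0298]
orientation: [0.998, -0.064, 0.0, -0.0]
force: [-0.2, -0.1, -1.8]
opening: 0.0556
grasp_force: 44.4
```

```bash
python3 -m crank '[{"jaw":130,"translation":[0,0,2],"twist":0},{"jaw":130,"translation":[0,0,4],"twist":0},{"jaw":130,"translation":[0,0,6],"twist":0},{"jaw":130,"translation":[0,0,6.5],"twist":0},{"jaw":130,"translation":[0,0,6.5],"twist":0}]' 40
```

```text
time_s: 11.62
eef_pos: [0.4881, 0.2149, 0.0243]
orientation: [0.998, -0.064, 0.0, -0.0]
force: [-3.0, -0.6, 13.2]
opening: 0.0555
grasp_force: 46.1
```

Contact on the board. I release, rise, and check.

```bash
python3 -m crank '[{"jaw":60,"translation":[0,0,-1],"twist":0},{"jaw":0,"translation":[0,0,-1],"twist":0},{"jaw":0,"translation":[0,0,-1],"twist":0},{"jaw":0,"translation":[0,0,-1],"twist":0},{"jaw":0,"translation":[0,0,-1],"twist":0},{"jaw":0,"translation":[0,0,-20],"twist":0},{"jaw":0,"translation":[0,0,-50],"twist":0},{"jaw":0,"translation":[0,0,-90],"twist":0},{"jaw":0,"translation":[0,0,-130],"twist":0},{"jaw":0,"translation":[0,0,-170],"twist":0},{"jaw":0,"translation":[0,0,-180],"twist":0},{"jaw":0,"translation":[0,0,-180],"twist":0}]'
python3 - <<'E'
from h import *
print(tool()[0],tool()[2])
im,c,P=look("side")
m=topface(P,(.488,.215),.057,r=.09); print("mid on board",np.median(P[m][:,2]),rect(P[m][:,:2]))
# view pose: camera over midpoint of bottom box & aside box, yaw -18.6
go((.40,-.42,.21),-18.6)
E
```

```text
time_s: 12.62
eef_pos: [0.49, 0.2156, 0.2061]
orientation: [0.998, -0.064, 0.003, -0.002]
force: [-0.0, 0.4, -1.0]
opening: 0.0853
grasp_force: 0.0
[0.48999981 0.21560906 0.20607583] -7.2974000578143166
mid on board 0.05914674378684709 (array([0.4887, 0.2152]), 100.6, 57.0, -7.5)
shift [ -7.3 641.2  -7.3] twist 0.198
```

```bash
python3 -m crank '[{"jaw":0,"translation":[0,40,-5],"twist":0},{"jaw":0,"translation":[0,80,-5],"twist":0},{"jaw":0,"translation":[0,120,-5],"twist":0},{"jaw":0,"translation":[0,160,-5],"twist":0.05},{"jaw":0,"translation":[0,200,-5],"twist":0.1},{"jaw":0,"translation":[0,240,-5],"twist":0.15},{"jaw":0,"translation":[0,280,-5],"twist":0.198},{"jaw":0,"translation":[0,320,-5],"twist":0.198},{"jaw":0,"translation":[0,360,-5],"twist":0.198},{"jaw":0,"translation":[-3,400,-7],"twist":0.198},{"jaw":0,"translation":[-7,440,-7],"twist":0.198},{"jaw":0,"translation":[-7,480,-7],"twist":0.198},{"jaw":0,"translation":[-7,520,-7],"twist":0.198},{"jaw":0,"translation":[-7,560,-7],"twist":0.198},{"jaw":0,"translation":[-7,600,-7],"twist":0.198},{"jaw":0,"translation":[-7,641,-7],"twist":0.198},{"jaw":0,"translation":[-7,641,-7],"twist":0.198},{"jaw":0,"translation":[-7,641,-7],"twist":0.198},{"jaw":0,"translation":[-7,641,-7],"twist":0.198}]'
python3 - <<'E'
from h import *
print(tool()[0],tool()[2])
im,c,P=look("wrist","h.png")
for nm,q in dict(bottom=(.49,-.37),aside=(.455,-.525)).items():
    m=topface(P,q,.037,r=.085); print(nm,np.median(P[m][:,2]),rect(P[m][:,:2]),m.sum())
E
```

```text
time_s: 14.25
eef_pos: [0.399, -0.4186, 0.2077]
orientation: [0.987, -0.162, -0.002, -0.002]
force: [-0.4, 0.9, 0.1]
opening: 0.0855
grasp_force: 0.0
[ 0.39896078 -0.41857614  0.20770415] -18.624541697687594
bottom 0.03722550331087393 (array([ 0.4866, -0.3741]), 99.7, 56.7, -17.1) 5611
aside 0.03755138583436948 (array([ 0.4521, -0.5259]), 100.7, 56.7, -18.4) 5858
```

View pics/h.png

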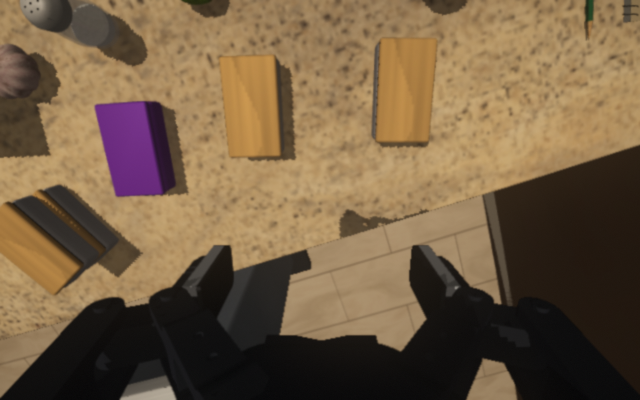

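Bottom box is at pixel (250,105), top box aside at (405,90), both upright. I refine the relative offset with tight lid masks.

Run:
```python
from h import *
for i in range(3):
    im,c,P=look("wrist"); r=[]
    for q in ((.488,-.373),(.453,-.526)):
        m=topface(P,q,.0375,dz=.003,r=.07); R=rect(P[m][:,:2]); r.append(R)
        # corners via colour-free contour on plane, second estimate
        mm=cv2.moments(np.ascontiguousarray(m.astype(np.uint8)),True); px=(mm["m10"]/mm["m00"],mm["m01"]/mm["m00"])
        print(R,np.round(onplane(c,[px],.036)[0],4),np.round(P[m].mean(0),4))
    print("disp",r[0][0]-r[1][0],r[0][3]-r[1][3])
go((.4549,-.5258,.12),-18.85);go((.4549,-.5258,.004),-18.85)
```

```text
(array([ 0.4868, -0.3742]), 99.4, 56.5, -17.3) [ 0.4892 -0.3751  0.036 ] [ 0.4886 -0.3751  0.0372]
(array([ 0.452 , -0.5261]), 99.6, 56.5, -18.8) [ 0.4544 -0.5265  0.036 ] [ 0.4538 -0.5259  0.0375]
disp [0.0348 0.1519] 1.5
(array([ 0.4867, -0.374 ]), 99.4, 56.6, -17.2) [ 0.4893 -0.3751  0.036 ] [ 0.4886 -0.3751  0.0372]
(array([ 0.4517, -0.5258]), 99.6, 56.2, -18.5) [ 0.4545 -0.5265  0.036 ] [ 0.4539 -0.5259  0.0375]
disp [0.035  0.1518] 1.3000000000000007
(array([ 0.4867, -0.3741]), 99.5, 56.7, -17.3) [ 0.4892 -0.375   0.036 ] [ 0.4885 -0.375   0.0372]
(array([ 0.4518, -0.5256]), 99.3, 56.7, -18.0) [ 0.4545 -0.5264  0.036 ] [ 0.4539 -0.5259  0.0376]
disp [0.0349 0.1515] 0.6999999999999993
shift [86.  84.8 89.2] twist 0.007
shift [ 86.1  85.  205.2] twist 0.007
```

```bash
python3 -m crank '[{"jaw":0,"translation":[40,40,40],"twist":0},{"jaw":0,"translation":[70,70,60],"twist":0},{"jaw":0,"translation":[86,85,89],"twist":0.007},{"jaw":0,"translation":[86,85,89],"twist":0.007},{"jaw":0,"translation":[86,85,120],"twist":0.007},{"jaw":0,"translation":[86,85,155],"twist":0.007},{"jaw":0,"translation":[86,85,185],"twist":0.007},{"jaw":0,"translation":[86,85,200],"twist":0.007},{"jaw":0,"translation":[86,85,204],"twist":0.007},{"jaw":0,"translation":[86,85,204],"twist":0.007},{"jaw":0,"translation":[86,85,204],"twist":0.007}]' 40
python3 - <<'E'
from h import *
print(tool()[2]); go((.4549,-.5258,.004),-18.85)
E
```

```text
time_s: 15.37
eef_pos: [0.4551, -0.529, 0.0076]
orientation: [0.986, -0.165, 0.001, 0.001]
force: [-0.1, 0.0, 0.9]
opening: 0.0855
grasp_force: 0.0
-19.003471195616484
shift [-1.3 -3.   3.6] twist -0.003
```

```bash
python3 -m crank '[{"jaw":0,"translation":[0,-3,3],"twist":0},{"jaw":0,"translation":[0,-3,3],"twist":0},{"jaw":0,"translation":[0,-3,3],"twist":0},{"jaw":40,"translation":[0,-3,3],"twist":0},{"jaw":60,"translation":[0,-3,3],"twist":0},{"jaw":70,"translation":[0,-3,3],"twist":0},{"jaw":80,"translation":[0,-3,3],"twist":0},{"jaw":90,"translation":[0,-3,3],"twist":0},{"jaw":110,"translation":[0,-3,3],"twist":0},{"jaw":130,"translation":[0,-3,3],"twist":0},{"jaw":130,"translation":[0,-3,3],"twist":0},{"jaw":130,"translation":[0,-3,3],"twist":0}]' 40
python3 - <<'E'
from h import *
p,M,a=tool(); print(p,a)
im,c,P=look("wrist"); m=topface(P,p,.0375,dz=.004,r=.07); print(rect(P[m][:,:2]))
E
```

```text
time_s: 16.37
eef_pos: [0.455, -0.5256, 0.0031]
orientation: [0.986, -0.165, 0.0, 0.0]
force: [-0.9, 0.0, 3.8]
opening: 0.0554
grasp_force: 43.3
[ 0.45497824 -0.52560272  0.00313904] -19.04324248403502
(array([ 0.4627, -0.529 ]), 79.0, 68.6, -18.6)
```

```bash
python3 -m crank '[{"jaw":130,"translation":[0,0,-10],"twist":0},{"jaw":130,"translation":[0,0,-30],"twist":0},{"jaw":130,"translation":[0,0,-55],"twist":0},{"jaw":130,"translation":[0,0,-75],"twist":0},{"jaw":130,"translation":[0,0,-75],"twist":0},{"jaw":130,"translation":[-4,-30,-75],"twist":0},{"jaw":130,"translation":[-8,-65,-75],"twist":0},{"jaw":130,"translation":[-12,-100,-75],"twist":-0.01},{"jaw":130,"translation":[-15,-130,-75],"twist":-0.02},{"jaw":130,"translation":[-17,-150,-75],"twist":-0.027},{"jaw":130,"translation":[-17,-155,-75],"twist":-0.027},{"jaw":130,"translation":[-17,-155,-65],"twist":-0.027},{"jaw":130,"translation":[-17,-155,-55],"twist":-0.027},{"jaw":130,"translation":[-17,-155,-48],"twist":-0.027},{"jaw":130,"translation":[-17,-155,-44],"twist":-0.027},{"jaw":130,"translation":[-17,-155,-44],"twist":-0.027},{"jaw":130,"translation":[-17,-155,-44],"twist":-0.027}]' 40
python3 - <<'E'
from h import *
print(bot.state()["eef_pos"],tool()[2]); go((.4898,-.3741,.039),-17.5)
E
```

```text
time_s: 17.83
eef_pos: [0.4887, -0.3742, 0.0462]
orientation: [0.988, -0.153, -0.0, 0.0]
force: [-0.1, 0.7, -1.9]
opening: 0.0556
grasp_force: 43.3
[ 0.48865981 -0.37416318  0.0461626 ] -17.573960062208744
shift [ 1.1 -0.4  7.2] twist -0.001
```

```bash
python3 -m crank '[{"jaw":130,"translation":[1,0,3],"twist":0},{"jaw":130,"translation":[1,0,5],"twist":0},{"jaw":130,"translation":[1,0,6.5],"twist":0},{"jaw":130,"translation":[1,0,7],"twist":0},{"jaw":130,"translation":[1,0,7],"twist":0}]' 40; python3 -c "
from h import *
print(tool()[0],tool()[2])"
```

```text
time_s: 18.25
eef_pos: [0.4903, -0.3735, 0.0398]
orientation: [0.988, -0.152, -0.0, 0.0]
force: [-0.2, -0.2, -2.2]
opening: 0.0557
grasp_force: 43.3
[ 0.49034055 -0.37353337  0.0397676 ] -17.481459247962942
```

```bash
python3 -m crank '[{"jaw":130,"translation":[-0.5,0.5,0.5],"twist":0},{"jaw":130,"translation":[-0.5,0.5,1],"twist":0},{"jaw":130,"translation":[-0.5,0.5,1.5],"twist":0},{"jaw":130,"translation":[-0.5,0.5,1.5],"twist":0}]' 40; python3 -c "
from h import *
print(tool()[0],tool()[2])"
```

```text
time_s: 18.58
eef_pos: [0.4897, -0.3741, 0.0391]
orientation: [0.988, -0.152, 0.0, 0.0]
force: [-1.0, 0.8, 5.0]
opening: 0.0556
grasp_force: 43.9
[ 0.48971052 -0.37407178  0.03912494] -17.493243690465313
```

```bash
python3 -m crank '[{"jaw":60,"translation":[0,0,0],"twist":0},{"jaw":0,"translation":[0,0,0],"twist":0},{"jaw":0,"translation":[0,0,0],"twist":0},{"jaw":0,"translation":[0,0,0],"twist":0},{"jaw":0,"translation":[0,0,0],"twist":0},{"jaw":0,"translation":[0,0,-20],"twist":0},{"jaw":0,"translation":[0,0,-50],"twist":0},{"jaw":0,"translation":[0,0,-90],"twist":0},{"jaw":0,"translation":[0,0,-130],"twist":0},{"jaw":0,"translation":[0,0,-169],"twist":0},{"jaw":0,"translation":[-40,20,-169],"twist":0},{"jaw":0,"translation":[-73,50,-169],"twist":0},{"jaw":0,"translation":[-73,70,-169],"twist":0},{"jaw":0,"translation":[-73,70,-169],"twist":0},{"jaw":0,"translation":[-73,70,-169],"twist":0},{"jaw":0,"translation":[-73,70,-169],"twist":0}]'
python3 - <<'E'
from h import *
p,M,a=tool(); print(p,a)
for i in range(3):
    im,c,P=look("wrist","k%d.png"%i)
    m=topface(P,(.488,-.373),.073,dz=.003,r=.07); print("top",rect(P[m][:,:2]),np.median(P[m][:,2]))
# side faces: points below lid
q=(np.hypot(P[...,0]-.488,P[...,1]+.373)<.075)
a=np.radians(-17.3); u=(P[...,0]-.4868)*np.cos(a)+(P[...,1]+.3741)*np.sin(a); v=-(P[...,0]-.4868)*np.sin(a)+(P[...,1]+.3741)*np.cos(a)
for lo,hi in((.008,.028),(.044,.064)):
    s=q&(P[...,2]>lo)&(P[...,2]<hi)
    s1=s&(abs(u)<.035)&(abs(v)>.02)&(abs(v)<.04); s2=s&(abs(v)<.02)&(abs(u)>.04)&(abs(u)<.06)
    print(lo,s1.sum(),s2.sum(),np.median(v[s1])*1e3 if s1.any() else 0,np.median(u[s2])*1e3 if s2.any() else 0)
im,c,P=look("side"); cv2.imwrite("pics/l.png",cv2.resize(im[110:180,300:380],None,fx=8,fy=8,interpolation=cv2.INTER_CUBIC))
E
```

```text
time_s: 19.92
eef_pos: [0.4, -0.4181, 0.2072]
orientation: [0.988, -0.152, 0.0, -0.0]
force: [0.5, -1.1, 0.9]
opening: 0.0853
grasp_force: 0.0
[ 0.39997827 -0.41807369  0.20720801] -17.445841565462846
top (array([ 0.4872, -0.3746]), 99.4, 56.9, -17.6) 0.07326852866262884
top (array([ 0.4873, -0.3748]), 99.4, 56.7, -17.1) 0.07324998681817546
top (array([ 0.4873, -0.3748]), 99.5, 56.4, -16.9) 0.07326263687957613
0.008 181 0 -28.094955666273506 0
0.044 260 0 -28.31802768510838 0
```

View pics/l.png

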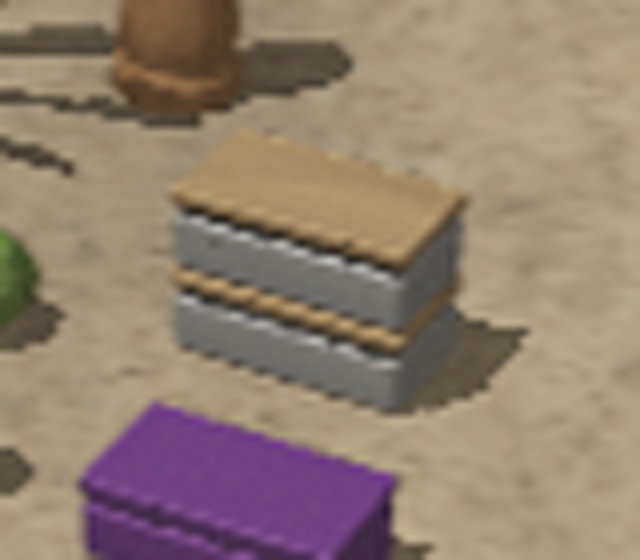

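The picture shows the top box flush on the bottom box at (310,270), edges in line. Measured offsets are under 1 mm and 0.5°. The middle box is on the board, and the gripper is clear.

```bash
python3 -c "
from plant import bot
print(bot.close_job())"
```

```text
the job is handed in; nothing more can be done
None
```

The job is handed in: the middle box stands upright, wholly on the chopping board, and the top box sits on the bottom box with edges in line to within about 1 mm and 0.5°; I saw no box tip and did not move the bottom box.

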